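Slide the square bottle out of the row and check it in

ROBOT

A 6-joint arm with a two-finger parallel gripper is mounted at the origin on the work surface. World frame = base frame: x ahead of the robot, y to its left, z up, the work surface at z = 0. Lengths are in mm, angles in rad, forces in N, time in s.
With the tool pointing down it reaches from about 375 to 900 mm from the base axis. Payload 3.1 kg.
Tool frame: the origin (TCP) lies on the mounting face of the last link; the fingertips stand 182 mm ahead of it and the grasp point (between the pads) lies 164 mm ahead of it; z points along the fingers, y is the line along which they close (so a half turn about z gives the same grasp; the last joint's range is limited). The gripper opens to 87 mm and grips with 3 to 60 N. Pads are 19 mm wide; open, the fingers measure 117 mm over their backs; the gripper's body (75 mm by 190 mm) begins 51 mm behind the grasp point.
Start: joints at [-1.331, 0.527, 1.433, -0, 1.181, -0.178], TCP at [254.185, -570.954, 404.748] pointing down, gripper open.
Joint ranges: [-3.08, 3.08], [-0.75, 2.2], [0.22, 2.44], [-1.43, 4.57], [0, 2.65], [-2.85, 2.85]. Speed limits (rad/s): [2.79, 2.79, 3.14, 3.14, 3.14, 3.14].

INTERFACE

Orientations are given as a unit quaternion [x, y, z, w].
In Python, from workcell import ctrl gives the robot as it stands. The module is installed in compiled form; this text tells all that it offers.
- The arm moves only by the tool play_rows, never from a script. Its argument "commands" is a list of rows, each an object of numbers: "wx", "wy", "wz": the turn, a rotation vector about the tool's x, y, z each as a share of 6 degrees, from -1 to 1; "tx", "ty", "tz": the shift along the tool's x, y, z each as a share of 2 cm, from -1 to 1; "fingers": the opening, from -1 (shut) to 1 (fully open), so that 0 is half open. A call has 1 to 12 rows; each row shifts and turns the commanded pose from where the row before left it, along the tool's axes as they then stand; what a row does not reach is not made up. A row lasts 1/12 s, in which the tool goes at most 41.7 mm and 7.16 degrees, less where a joint would pass 70% of its speed; a pose out of reach is approached as far as the arm can. A call with a number of a shift or a turn outside -1 to 1 is refused whole. A call with a gripper value outside its range is refused whole. The fingers move at their own pace and stop on an object; the grip force is fixed at half the most. Time passes only in rows, so rows that do not move let the fingers close. It gives the time, the measured TCP pose, the force, the opening and the grip force at its end, in the units of the state.
- ctrl.get_obs(): the state, without advancing time (a new reading comes with each control period).
- ctrl.capture(name): name is "side" or "top"; returns a dict with "frame" (480x640x3 uint8, red, green, blue), "vfov" (degrees; the focal length in pixels is half the picture's height over the tangent of half this angle, whatever the lens; pixels are square), "cx", "cy" (the principal point, pixels), "k1" (the pictures are not rectified: a ray, as slopes to the right and down, at radius r is drawn at 1 + k1 r^2 times it, then the intrinsics apply), "position" and "rotation" of the camera in the world. Camera axes: x right, y down, z forward; pixel columns grow to the right and rows downward; lengths in mm; the calibration is good to about 2 mm. A picture is of the moment at which its call begins. There is no depth.
- ctrl.close_job(): hands the job in; it is judged then, once.
Trained networks look in the newest picture that a camera, given by its name, has taken for a name from the list of things; names that differ only in an ending like _2 or _b are one class to them, and where a whole thing is asked for, a point or a joint stands for the part that bears it (a point fixed in the world has none). Each returns a list of dicts, best first, with "conf" (0 to 1); they miss things now and then, are a little off and sometimes report something else, mostly with a low value. They report only what shows in the picture. A call takes as long as a camera call. They do not tell look-alikes from the thing itself.
- ctrl.outline_of(target, camera): "region" (480x640 bool, what is visible of it).
- ctrl.tip_of(target, camera): "at" ([x, y, z] in mm, in world coordinates, good to about 4 mm: a listed point, or the origin of a listed thing).
The state is a dict: "time": time; "joints": joint angles; "qd": joint speeds; "joint_torque": joint torques, N m; "tool_pos": TCP position; "ee_rot": TCP orientation; "wrist_force": force on the tool from outside, world axes, zero at the start; "ft_torque": the same for the moment, N m; "gripper_width": finger opening in mm; "grasp_force": force on a finger pad.
Only numpy, scipy, OpenCV 4.12 (cv2) and the standard library are available. Lean on these libraries where they do the work, as an engineer would, in place of code of your own. Each camera call takes 0.05 s, during which the arm holds its last target. There are 200 camera calls.

TASK

One square bottle stands in a touching row of round ones on the metal picking tray. Slide it straight out of the row, without lifting or tipping it and leaving the round bottles and everything else where they stand, across the tray until it is pressed squarely against the sprung check bar. Keep it pressed for about a second with roughly 10 N, never above 15 N, then let go and leave it standing at the bar.

Things in the scene. Friction and masses are not known exactly. Their poses are not given: they have to be found in the camera images.
- tray: Fixed flat aluminium tray 320 x 320 mm. Origin on the bench under it; floor top at z = 6 mm, from x = -150 to 170 mm, y = -160 to 160 mm; 14 mm high lips on the y sides only. +x points from the row of bottles to the check bar, roughly away from the robot. Five touching bottles stand along y at x = -60 mm, y = -101, -50, 0, 50, 101 mm; the square one has one of the three inner places.
- station: Check station fixed on the tray: grey housing 240 mm long in y, 50 mm deep, 46 mm high; axes as the tray's. Origin at the middle of the lower edge of its front face (facing the row), on the tray floor, at tray x = 115 mm. It carries the check bar on two rods. Only the bottle may press the bar, not the gripper.
- bar_guide (a point): Middle of the housing's front face, 20 mm above the tray floor, axes as the tray's. In front of it stands the check bar: dark steel plate 200 mm long in y, 8 mm thick, 6 to 34 mm above the floor. Its front face is clamped 43 to 83 mm (toward -x) from here, varying, not measured: find it by feel. Sprung, 8 N per mm from 0 N, 12 mm travel: registers at 5 N, overloaded at 15 N.
- square: The only square bottle: amber glass, white cap; body 50 x 50 mm, 48 mm high, flat shoulder, small cap 24 mm diameter, 68 mm tall in all, 0.2 to 0.4 kg; sides parallel to the tray's at the start. Origin at the centre of its underside, z up. About 1 N slides it. Glass: at most 25 N from the gripper. Push low (10 to 25 mm above the tray floor), at mid-side; a pusher following it has 50 mm between the neighbours.
- round_a: round amber-glass bottle with white screw cap, 50 mm diameter, 68 mm tall in all (body 53 mm, cap 34 mm diameter), about 0.28 kg, one of four alike in the row; origin at the centre of its underside, z up. It must stay where it is.
- round_b: round amber-glass bottle with white screw cap, 50 mm diameter, 68 mm tall in all (body 53 mm, cap 34 mm diameter), about 0.28 kg, one of four alike in the row; origin at the centre of its underside, z up. It must stay where it is.
- round_c: round amber-glass bottle with white screw cap, 50 mm diameter, 68 mm tall in all (body 53 mm, cap 34 mm diameter), about 0.28 kg, one of four alike in the row; origin at the centre of its underside, z up. It must stay where it is.
- round_d: round amber-glass bottle with white screw cap, 50 mm diameter, 68 mm tall in all (body 53 mm, cap 34 mm diameter), about 0.28 kg, one of four alike in the row; origin at the centre of its underside, z up. It must stay where it is.
- tub: bystander on the bench: white plastic tub, 60 mm diameter, 70 mm tall; origin at the centre of its underside. Leave alone.
- brown: bystander on the bench: slim amber bottle with black cap, 40 mm diameter, 85 mm tall; origin at the centre of its underside. Leave alone.
- tape: bystander on the bench: roll of paper labels lying flat, 70 mm diameter, 30 mm high; origin at the centre of its underside. Leave alone.
Not all that is in view belongs to the job. Leave any red look-alike of the square alone.

How it is judged:
By the outcome, as a careful person would: the job done as asked, in the order asked, and still so for the second after the job is handed in, with the robot touching nothing.
It also fails if it takes over 58 s, if anything falls off the work surface, if the arm or the gripper's body presses on something with over 40 N, if the wrist force passes 120 N, or if a joint passes its speed limit or range.

## Working session

There is one attempt and no reset: what is moved stays moved. The work goes in short steps, Python scripts to look and compute and a tool call to move; the robot and the scene stay as the last step left them, time stands still between calls to the robot, and variables do not carry over. Pictures are saved under pics/ and viewed, at most 10 in all, crops included, and the job is handed in when it is done.

Besides the shell and the picture viewer there is one more tool, called after "Emit:" by a JSON object that holds its "api" and its "payload". play_rows: Moves the arm, as the interface text tells. Its arguments: {"type":"object","properties":{"commands":{"type":"array","items":{"type":"object","properties":{"wx":{"type":"number","minimum":-1,"maximum":1},"wy":{"type":"number","minimum":-1,"maximum":1},"wz":{"type":"number","minimum":-1,"maximum":1},"tx":{"type":"number","minimum":-1,"maximum":1},"ty":{"type":"number","minimum":-1,"maximum":1},"tz":{"type":"number","minimum":-1,"maximum":1},"fingers":{"type":"number"}}}}},"required":["commands"]}

```bash
mkdir -p pics
cat > h.py <<'E'
import numpy as np, cv2
from workcell import ctrl
from scipy.spatial.transform import Rotation as R
def cam(n):
    c=ctrl.capture(n); return c
def rot(c):
    r=np.array(c["rotation"],float); return r if r.shape==(3,3) else R.from_quat(r).as_matrix()
def proj(c,P):
    P=np.atleast_2d(P); q=(P-np.array(c["position"]))@rot(c); s=q[:,:2]/q[:,2:]
    f=240/np.tan(np.radians(c["vfov"])/2); s=s*(1+c["k1"]*(s**2).sum(1,keepdims=True))
    return s*f+[c["cx"],c["cy"]]
def ray(c,uv,z):
    f=240/np.tan(np.radians(c["vfov"])/2); d=(np.atleast_2d(uv)-[c["cx"],c["cy"]])/f; s=d.copy()
    for _ in range(20): s=d/(1+c["k1"]*(s**2).sum(1,keepdims=True))
    v=np.c_[s,np.ones(len(s))]@rot(c).T; p=np.array(c["position"])
    return p+v*((z-p[2])/v[:,2])[:,None]
E
python3 - <<'E'
from h import *
o=ctrl.get_obs(); print({k:np.round(v,3).tolist() for k,v in o.items()})
for n in ("top","side"):
    c=cam(n); cv2.imwrite(f"pics/{n}0.png",c["frame"][:,:,::-1]); print(n,c["position"],c["vfov"],c["k1"])
    for t in ("tray","station","bar_guide","square","round_a","tub","brown","tape"):
        print(t,[(np.round(d["at"]).tolist(),round(d["conf"],2)) for d in ctrl.tip_of(t,n)])
E
```

```text
{'time': 0.0, 'joints': [-1.33, 0.528, 1.434, 0.0, 1.181, -0.178], 'qd': [-0.001, 0.002, 0.0, 0.001, 0.0, 0.001], 'joint_torque': [0.001, -44.004, -17.659, 0.063, 0.058, -0.0], 'tool_pos': [254.13, -570.634, 403.759], 'ee_rot': [0.978, 0.208, -0.0, -0.001], 'wrist_force': [-0.904, -0.562, 0.87], 'ft_torque': [-0.003, 0.017, -0.005], 'grasp_force': 0.0, 'gripper_width': 87.216}
top [ 342.0740366     2.92882459 1489.59236009] 42.38178426923127 0.001362586871356786
tray [([584.0, 62.0, 5.0], 0.88)]
station [([698.0, 60.0, 6.0], 0.74)]
bar_guide [([693.0, 58.0, 27.0], 0.65), ([701.0, 417.0, 1.0], 0.55)]
square [([487.0, 304.0, 3.0], 0.96), ([328.0, 177.0, -1.0], 0.89), ([367.0, 11.0, -4.0], 0.78), ([525.0, 64.0, 6.0], 0.71)]
round_a [([520.0, -35.0, 7.0], 0.93), ([526.0, 115.0, 8.0], 0.82), ([522.0, 162.0, 6.0], 0.77), ([523.0, 9.0, 9.0], 0.72)]
tub [([444.0, 409.0, 2.0], 0.73), ([523.0, 161.0, 6.0], 0.66)]
brown [([606.0, -376.0, 1.0], 0.73), ([519.0, 161.0, 6.0], 0.65)]
tape [([701.0, 415.0, 2.0], 0.85)]
side [ 501.461316   -839.14386254  725.28243887] 50.24273825283352 0.019270095948045674
tray [([583.0, 65.0, -2.0], 0.65)]
station [([694.0, 58.0, 9.0], 0.69)]
bar_guide [([696.0, 57.0, 28.0], 0.94), ([700.0, 416.0, -0.0], 0.53)]
square [([488.0, 303.0, 2.0], 0.89), ([329.0, 175.0, 0.0], 0.85), ([525.0, 63.0, 9.0], 0.73), ([366.0, 12.0, 4.0], 0.59)]
round_a [([517.0, 12.0, 11.0], 0.93), ([522.0, -41.0, 6.0], 0.68), ([523.0, 113.0, 3.0], 0.6), ([528.0, 165.0, 10.0], 0.54)]
tub [([443.0, 401.0, -0.0], 0.71), ([527.0, 166.0, 4.0], 0.68)]
brown [([606.0, -374.0, -2.0], 0.91)]
tape [([700.0, 416.0, 1.0], 0.62), ([601.0, -374.0, -0.0], 0.55)]
```

View pics/top0.png

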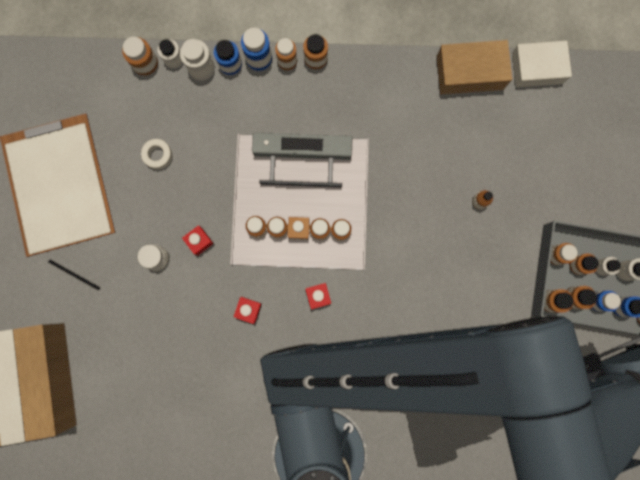

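View pics/side0.png

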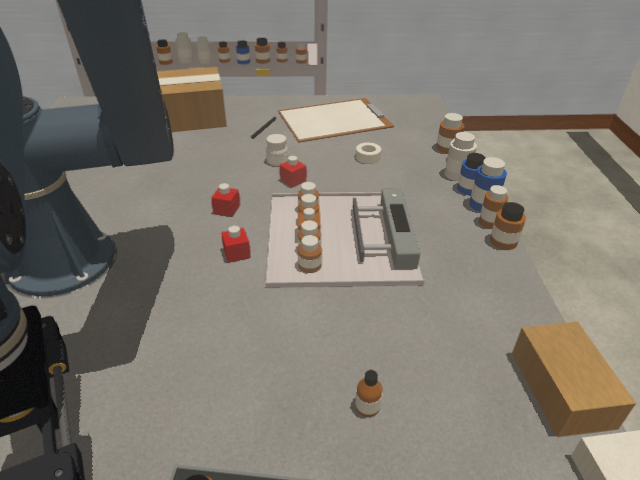

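The top view shows the square in the middle place of the row at about (299,228), with rounds either side. The bar is at about (300,184) and the housing at (302,146). The three red look-alikes are clear of the row. Next I'll refine the tray pose from its outline and the caps.

Run:
```python
from h import *
from scipy.optimize import least_squares
for n in ("top","side"):
    c=cam(n)
    m=np.zeros((480,640),np.uint8)
    for t in ("tray",):
        m|=ctrl.outline_of(t,n)[0]["region"].astype(np.uint8)
    h=cv2.convexHull(max(cv2.findContours(m,0,2)[0],key=cv2.contourArea))
    q=cv2.approxPolyDP(h,6,True)[:,0]; P=ray(c,q,6); print(n,q.tolist(),np.round(P[:,:2],1).tolist())
    for t in ("square","round_a","station"):
        for d in ctrl.outline_of(t,n):
            r=d["region"].astype(np.uint8); mm=cv2.moments(r,True)
            u=[mm["m10"]/mm["m00"],mm["m01"]/mm["m00"]]
            print(t,round(d["conf"],2),np.round(u,1),np.round(ray(c,[u],40)[0,:2],1),cv2.minAreaRect(cv2.findNonZero(r)))
    if n=="top":
        f=c["frame"]; cr=cv2.resize(f[125:280,220:380],None,fx=4.8,fy=3.8 if 0 else 3.8,interpolation=cv2.INTER_CUBIC)
        cv2.imwrite("pics/crop0.png",cr[:,:,::-1])
```

```text
top [[240, 135], [368, 139], [362, 268], [232, 263]] [[754.3, 216.0], [752.5, -99.2], [435.0, -90.4], [438.5, 221.6]]
square 0.72 [197.2 240. ] [488.4 300.9] ((197.28846740722656, 239.94229125976562), (25.522384643554688, 23.50515365600586), 52.12501525878906)
square 0.72 [246.6 309.4] [329.5 177.7] ((246.95001220703125, 309.1499938964844), (22.76839828491211, 21.187257766723633), 18.434946060180664)
square 0.7 [317.9 295.1] [367.   13.2] ((318.0415344238281, 295.1556396484375), (21.450416564941406, 20.613012313842773), 75.0685806274414)
round_a 0.88 [277.1 226.8] [524.8 113.9] ((277.0, 227.0), (22.0, 20.0), 90.0)
round_a 0.87 [340.6 229.4] [522.5 -36. ] ((340.5, 229.0), (22.0, 19.0), 90.0)
round_a 0.79 [319.7 228.4] [523.6  13.3] ((320.0, 228.0), (22.0, 20.0), 90.0)
round_a 0.68 [256.  226.4] [524.3 163.8] ((255.5, 226.5), (21.0, 21.0), 90.0)
round_a 0.37 [153.3 256.6] [446.3 402.1] ((153.0, 256.5), (25.0, 30.0), 90.0)
round_a 0.19 [482.4 198.8] [ 604.7 -370.4] ((482.5, 199.0), (18.0, 21.0), 90.0)
station 0.9 [301.5 153.2] [704.1  61.9] ((301.4971923828125, 159.61244201660156), (100
[... 482 characters left out ...]
 27.51815414428711), 77.90524291992188)
square 0.68 [225.5 200.2] [332.6 157.3] ((225.0, 199.5), (33.0, 30.0), 90.0)
round_a 0.87 [309.1 229.7] [524.7  39.3] ((308.4877624511719, 230.2518310546875), (20.718215942382812, 22.251068115234375), 81.46923065185547)
round_a 0.7 [309.7 254.4] [523.6 -43.2] ((310.0, 253.5), (37.0, 24.0), 90.0)
round_a 0.6 [309.2 202.6] [527.9 142. ] ((309.0, 202.5), (17.0, 20.0), 90.0)
round_a 0.59 [307.5 190.5] [525.3 192.7] ((306.92706298828125, 191.27850341796875), (17.716901779174805, 21.785608291625977), 78.11134338378906)
station 0.96 [391.5 229.2] [704.6  35.2] ((385.6400146484375, 230.48001098632812), (82.87290954589844, 60.811180114746094), 81.8698959350586)
```

View pics/crop0.png

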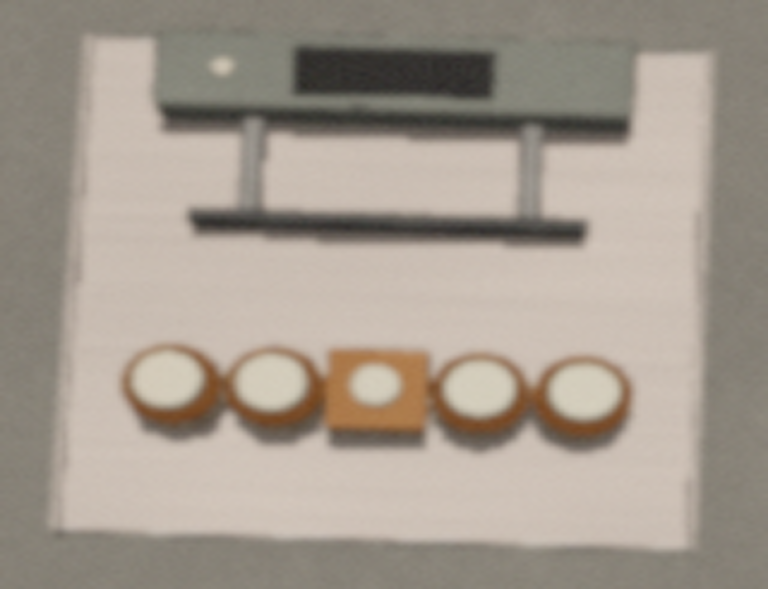

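The crop shows the tray corners at about (50,530), (692,550), (85,37), (715,52) and the housing's top front edge from (160,105) to (630,122). The caps are at (168,379), (272,381), (376,383), (481,389) and (583,391). I'll fit the tray pose to these.

Run:
```python
from h import *
from scipy.optimize import least_squares
c=cam("top")
px=np.array([[50,530],[692,550],[168,379],[272,381],[376,383],[481,389],[583,391],[160,105],[630,122]])/[4.8,3.8]+[220,125]
M=np.array([[-150,160,6],[-150,-160,6],[-60,101,74],[-60,50,74],[-60,0,74],[-60,-50,74],[-60,-101,74],[115,120,52],[115,-120,52]],float)
def W(p,M): 
    ct,s=np.cos(p[2]),np.sin(p[2]); return np.c_[p[0]+ct*M[:,0]-s*M[:,1],p[1]+s*M[:,0]+ct*M[:,1],M[:,2]]
r=least_squares(lambda p:(proj(c,W(p,M))-px).ravel(),[584,62,0],loss="soft_l1",x_scale=[1,1,.01])
p=r.x;print(p[:2],np.degrees(p[2]),np.round((proj(c,W(p,M))-px),1).tolist())
# bar front-face lower edge (z~ top 40)
b=np.array([[190,212],[195,232],[583,240],[587,224]])/[4.8,3.8]+[220,125]
for z in(12,40): 
  w=ray(c,b,z)[:,:2]-p[:2]; print(z,np.round(w@np.array([[np.cos(p[2]),-np.sin(p[2])],[np.sin(p[2]),np.cos(p[2])]]),1).tolist())
o=ctrl.get_obs(); print("toolyaw",R.from_quat(o["ee_rot"]).as_matrix()[:,:2].round(4).tolist())
for x in(-60,-115,0,50): print(x,W(p,np.array([[x,0,0.]]))[0].round(1))
```

```text
[582.81016518  61.69635615] -0.898736180100038 [[0.5, -0.2], [0.1, 0.3], [-0.5, -0.3], [-0.1, 0.1], [-0.1, 0.5], [-0.3, -0.1], [0.5, 0.3], [-1.7, -0.2], [1.3, -0.5]]
12 [[55.3, 101.8], [42.4, 98.6], [45.5, -97.6], [56.0, -99.2]]
40 [[49.7, 98.7], [37.1, 95.5], [40.1, -96.9], [50.4, -98.5]]
toolyaw [[0.9136, 0.4066], [0.4066, -0.9136], [0.0, -0.0]]
-60 [522.8  62.6   0. ]
-115 [467.8  63.5   0. ]
0 [582.8  61.7   0. ]
50 [632.8  60.9   0. ]
```

Emit:
{"api": "play_rows", "payload": {"commands": [{"wz": 1,"fingers": -1},{"wz": 1,"fingers": -1},{"wz": 1,"fingers": -1},{"wz": 1,"fingers": -1},{"wz": 0.15,"fingers": -1},{"tx": 0.31,"ty": -1,"fingers": -1},{"tx": 0.31,"ty": -1,"fingers": -1},{"tx": 0.31,"ty": -1,"fingers": -1},{"tx": 0.31,"ty": -1,"fingers": -1},{"tx": 0.31,"ty": -1,"fingers": -1},{"tx": 0.31,"ty": -1,"fingers": -1},{"tx": 0.31,"ty": -1,"fingers": -1}]}}

```text
schema error: expected keys wx, wy, wz, tx, ty, tz, fingers
```

Emit:
{"api": "play_rows", "payload": {"commands": [{"tx": 0.31,"ty": -1,"fingers": -1},{"tx": 0.31,"ty": -1,"fingers": -1},{"tx": 0.31,"ty": -1,"fingers": -1},{"tx": 0.31,"ty": -1,"fingers": -1},{"tx": 0.31,"ty": -1,"fingers": -1},{"tx": 0.31,"ty": -1,"fingers": -1},{"tx": 0.31,"ty": -1,"fingers": -1},{"tx": 0.31,"ty": -1,"fingers": -1},{"tx": 0.31,"ty": -1,"fingers": -1},{"tx": 0.31,"ty": -1,"fingers": -1},{"tx": 0.31,"ty": -1,"fingers": -1},{"tx": 0.31,"ty": -1,"fingers": -1}]}}

```text
schema error: expected keys wx, wy, wz, tx, ty, tz, fingers
```

Emit:
{"api": "play_rows", "payload": {"commands": [{"tx": 0.31,"ty": -1,"fingers": -1},{"tx": 0.31,"ty": -1,"fingers": -1},{"tx": 0.31,"ty": -1,"fingers": -1},{"tx": 0.31,"ty": -1,"fingers": -1},{"tx": 0.31,"ty": -1,"fingers": -1},{"tx": 0.31,"ty": -1,"fingers": -1},{"tx": 0.31,"ty": -1,"fingers": -1},{"tx": 0.31,"ty": -1,"fingers": -1},{"tx": 0.31,"ty": -1,"fingers": -1},{"tx": 0.31,"ty": -1,"fingers": -1},{"tx": 0.31,"ty": -1,"fingers": -1},{"tx": 0.31,"ty": -1,"fingers": -1}]}}

```text
schema error: expected keys wx, wy, wz, tx, ty, tz, fingers
```

Emit:
{"api": "play_rows", "payload": {"commands": [{"fingers": -1},{"fingers": -1}]}}

```text
schema error: expected keys wx, wy, wz, tx, ty, tz, fingers
```

Emit:
{"api": "play_rows", "payload": {"commands": [{"wx": 0,"wy": 0,"wz": 1,"tx": 0,"ty": 0,"tz": 0,"fingers": -1},{"wx": 0,"wy": 0,"wz": 1,"tx": 0,"ty": 0,"tz": 0,"fingers": -1},{"wx": 0,"wy": 0,"wz": 1,"tx": 0,"ty": 0,"tz": 0,"fingers": -1},{"wx": 0,"wy": 0,"wz": 1,"tx": 0,"ty": 0,"tz": 0,"fingers": -1},{"wx": 0,"wy": 0,"wz": 0.15,"tx": 0,"ty": 0,"tz": 0,"fingers": -1},{"wx": 0,"wy": 0,"wz": 0,"tx": 0.31,"ty": -1,"tz": 0,"fingers": -1},{"wx": 0,"wy": 0,"wz": 0,"tx": 0.31,"ty": -1,"tz": 0,"fingers": -1},{"wx": 0,"wy": 0,"wz": 0,"tx": 0.31,"ty": -1,"tz": 0,"fingers": -1},{"wx": 0,"wy": 0,"wz": 0,"tx": 0.31,"ty": -1,"tz": 0,"fingers": -1},{"wx": 0,"wy": 0,"wz": 0,"tx": 0.31,"ty": -1,"tz": 0,"fingers": -1},{"wx": 0,"wy": 0,"wz": 0,"tx": 0.31,"ty": -1,"tz": 0,"fingers": -1},{"wx": 0,"wy": 0,"wz": 0,"tx": 0.31,"ty": -1,"tz": 0,"fingers": -1}]}}

```text
time: 2.45
tool_pos: [300.0, -430.7, 404.9]
ee_rot: [1.0, -0.007, 0.0, 0.0]
wrist_force: [-0.3, 0.2, -0.5]
gripper_width: 15.2
grasp_force: 0.0
```

Emit:
{"api": "play_rows", "payload": {"commands": [{"wx": 0,"wy": 0,"wz": 0,"tx": 0.31,"ty": -1,"tz": 0,"fingers": -1},{"wx": 0,"wy": 0,"wz": 0,"tx": 0.31,"ty": -1,"tz": 0,"fingers": -1},{"wx": 0,"wy": 0,"wz": 0,"tx": 0.31,"ty": -1,"tz": 0,"fingers": -1},{"wx": 0,"wy": 0,"wz": 0,"tx": 0.31,"ty": -1,"tz": 0,"fingers": -1},{"wx": 0,"wy": 0,"wz": 0,"tx": 0.31,"ty": -1,"tz": 0,"fingers": -1},{"wx": 0,"wy": 0,"wz": 0,"tx": 0.31,"ty": -1,"tz": 0,"fingers": -1},{"wx": 0,"wy": 0,"wz": 0,"tx": 0.31,"ty": -1,"tz": 0,"fingers": -1},{"wx": 0,"wy": 0,"wz": 0,"tx": 0.31,"ty": -1,"tz": 0,"fingers": -1},{"wx": 0,"wy": 0,"wz": 0,"tx": 0.31,"ty": -1,"tz": 0,"fingers": -1},{"wx": 0,"wy": 0,"wz": 0,"tx": 0.31,"ty": -1,"tz": 0,"fingers": -1},{"wx": 0,"wy": 0,"wz": 0,"tx": 0.31,"ty": -1,"tz": 0,"fingers": -1},{"wx": 0,"wy": 0,"wz": 0,"tx": 0.31,"ty": -1,"tz": 0,"fingers": -1}]}}

```text
time: 3.45
tool_pos: [378.2, -191.9, 405.0]
ee_rot: [1.0, -0.007, 0.0, 0.0]
wrist_force: [1.3, 0.7, -0.3]
gripper_width: 0.6
grasp_force: 0.0
```

Emit:
{"api": "play_rows", "payload": {"commands": [{"wx": 0,"wy": 0,"wz": 0,"tx": 0.31,"ty": -1,"tz": 0,"fingers": -1},{"wx": 0,"wy": 0,"wz": 0,"tx": 0.31,"ty": -1,"tz": 0,"fingers": -1},{"wx": 0,"wy": 0,"wz": 0,"tx": 0.31,"ty": -1,"tz": 0,"fingers": -1},{"wx": 0,"wy": 0,"wz": 0,"tx": 0.31,"ty": -1,"tz": 0,"fingers": -1},{"wx": 0,"wy": 0,"wz": 0,"tx": 0.31,"ty": -1,"tz": 0,"fingers": -1},{"wx": 0,"wy": 0,"wz": 0,"tx": 0.31,"ty": -1,"tz": 0,"fingers": -1},{"wx": 0,"wy": 0,"wz": 0,"tx": 0.31,"ty": -1,"tz": 0,"fingers": -1},{"wx": 0,"wy": 0,"wz": 0,"tx": 0.31,"ty": -1,"tz": 0,"fingers": -1},{"wx": 0,"wy": 0,"wz": 0,"tx": 0.31,"ty": -1,"tz": 0,"fingers": -1},{"wx": 0,"wy": 0,"wz": 0,"tx": 0.31,"ty": -1,"tz": 0,"fingers": -1},{"wx": 0,"wy": 0,"wz": 0,"tx": 0,"ty": 0,"tz": 0,"fingers": -1},{"wx": 0,"wy": 0,"wz": 0,"tx": 0,"ty": 0,"tz": 0,"fingers": -1}]}}

```text
time: 4.45
tool_pos: [443.2, 6.8, 404.9]
ee_rot: [1.0, -0.006, 0.0, 0.0]
wrist_force: [0.1, -0.6, 0.2]
gripper_width: 0.4
grasp_force: 0.0
```

```bash
cat > st.py <<'E'
from h import *
T=np.array([582.81,61.70]); a=np.radians(-0.9)
def st():
    o=ctrl.get_obs(); m=R.from_quat(o["ee_rot"]).as_matrix()
    g=np.array(o["tool_pos"])+m[:,2]*182; Q=np.array([[np.cos(a),np.sin(a)],[-np.sin(a),np.cos(a)]])
    print("t",round(o["time"],2),"tip tray",(Q@(g[:2]-T)).round(2),"z-floor",round(g[2]-6,2),"yaw",np.degrees(np.arctan2(m[1,0],m[0,0])).round(2),"z axis",m[:,2].round(4),"F",np.round(o["wrist_force"],2),"w",round(o["gripper_width"],1),"tcp",np.round(o["tool_pos"],1))
    return o
if __name__=="__main__": st()
E
python3 st.py
```

```text
t 4.45 tip tray [-138.71  -57.17] z-floor 216.86 yaw -0.66 z axis [ 2.e-04 -4.e-04 -1.e+00] F [ 0.12 -0.59  0.23] w 0.4 tcp [443.2   6.8 404.9]
```

Emit:
{"api": "play_rows", "payload": {"commands": [{"wx": 0,"wy": 0,"wz": 0,"tx": 0.25,"ty": -1,"tz": 0,"fingers": -1},{"wx": 0,"wy": 0,"wz": 0,"tx": 0.25,"ty": -1,"tz": 0,"fingers": -1},{"wx": 0,"wy": 0,"wz": 0,"tx": 0.25,"ty": -0.86,"tz": 0,"fingers": -1},{"wx": 0,"wy": 0.4,"wz": 0,"tx": 0,"ty": 0,"tz": 0,"fingers": -1},{"wx": 0,"wy": 0,"wz": 0,"tx": -0.042,"ty": 0,"tz": 1,"fingers": -1},{"wx": 0,"wy": 0,"wz": 0,"tx": -0.042,"ty": 0,"tz": 1,"fingers": -1},{"wx": 0,"wy": 0,"wz": 0,"tx": -0.042,"ty": 0,"tz": 1,"fingers": -1},{"wx": 0,"wy": 0,"wz": 0,"tx": -0.042,"ty": 0,"tz": 1,"fingers": -1},{"wx": 0,"wy": 0,"wz": 0,"tx": -0.042,"ty": 0,"tz": 1,"fingers": -1},{"wx": 0,"wy": 0,"wz": 0,"tx": -0.042,"ty": 0,"tz": 1,"fingers": -1},{"wx": 0,"wy": 0,"wz": 0,"tx": 0,"ty": 0,"tz": 0,"fingers": -1},{"wx": 0,"wy": 0,"wz": 0,"tx": 0,"ty": 0,"tz": 0,"fingers": -1}]}}

```text
time: 5.45
tool_pos: [458.8, 62.2, 284.1]
ee_rot: [1.0, -0.008, 0.02, 0.0]
wrist_force: [-0.9, -0.3, 0.2]
gripper_width: 0.3
grasp_force: 0.0
```

Run:
```python
from st import *
st()
c=cam("side"); cv2.imwrite("pics/s1.png",cv2.resize(c["frame"][80:320,180:480],None,fx=2.5,fy=2.5,interpolation=cv2.INTER_CUBIC)[:,:,::-1])
```

```text
t 5.45 tip tray [-116.83   -1.44] z-floor 96.27 yaw -0.94 z axis [ 3.930e-02 -7.000e-04 -9.992e-01] F [-0.9  -0.34  0.23] w 0.3 tcp [458.8  62.2 284.1]
```

View pics/s1.png

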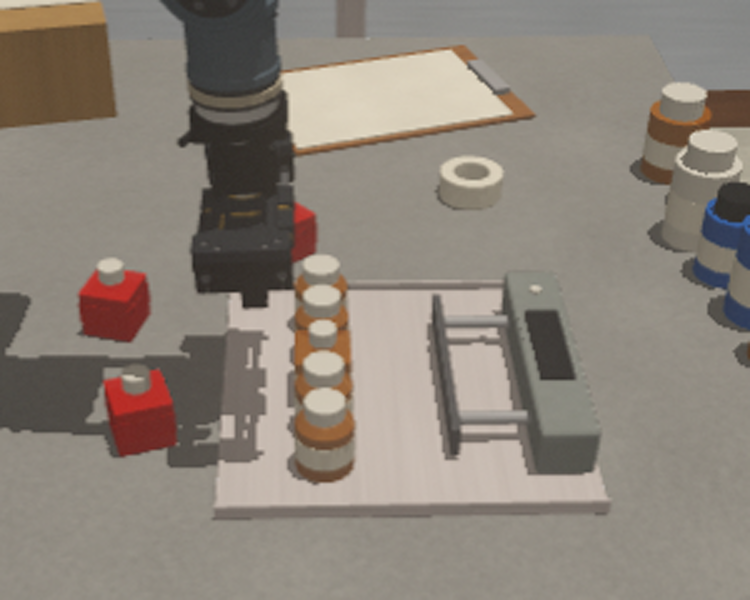

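The gripper is behind the row with nothing in its way: the tip is at about (255,300) and the square's cap at about (322,333). I'll descend.

Emit:
{"api": "play_rows", "payload": {"commands": [{"wx": 0,"wy": 0,"wz": 0,"tx": -0.04,"ty": -0.07,"tz": 1,"fingers": -1},{"wx": 0,"wy": 0,"wz": 0,"tx": -0.04,"ty": 0,"tz": 1,"fingers": -1},{"wx": 0,"wy": 0,"wz": 0,"tx": -0.04,"ty": 0,"tz": 0.8,"fingers": -1},{"wx": 0,"wy": 0,"wz": 0,"tx": -0.04,"ty": 0,"tz": 0.7,"fingers": -1},{"wx": 0,"wy": 0,"wz": 0,"tx": -0.03,"ty": 0,"tz": 0.6,"fingers": -1},{"wx": 0,"wy": 0,"wz": 0,"tx": 0,"ty": 0,"tz": 0,"fingers": -1},{"wx": 0,"wy": 0,"wz": 0,"tx": 0,"ty": 0,"tz": 0,"fingers": -1},{"wx": 0,"wy": 0,"wz": 0,"tx": 0,"ty": 0,"tz": 0,"fingers": -1}]}}

```text
time: 6.17
tool_pos: [459.3, 64.3, 203.8]
ee_rot: [1.0, -0.008, 0.022, 0.0]
wrist_force: [-0.6, -0.8, 0.8]
gripper_width: 0.4
grasp_force: 0.0
```

Run:
```python
from st import *
st()
c=cam("top"); cv2.imwrite("pics/t1.png",cv2.resize(c["frame"][125:325,200:400],None,fx=3,fy=3,interpolation=cv2.INTER_CUBIC)[:,:,::-1])
```

```text
t 6.17 tip tray [-115.42    0.63] z-floor 15.96 yaw -0.9 z axis [ 0.0445 -0.001  -0.999 ] F [-0.62 -0.81  0.8 ] w 0.4 tcp [459.3  64.3 203.8]
```

View pics/t1.png

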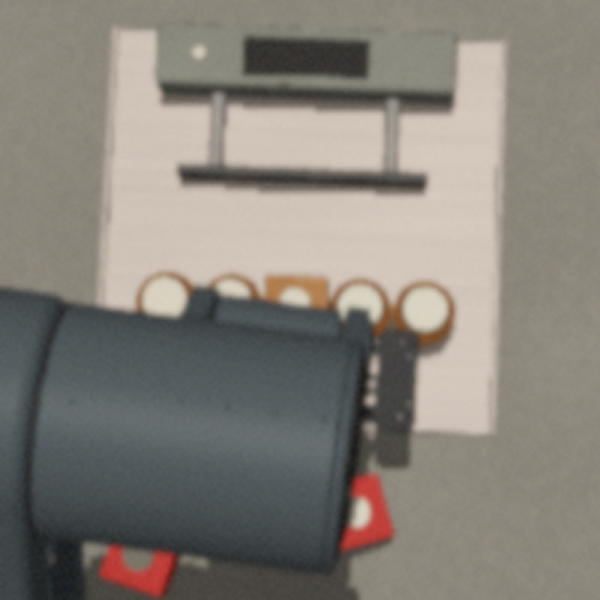

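The tip sits on the row's middle line at 16 mm above the floor, and the square is still in place between its neighbours. I'll make contact and push gently.

Emit:
{"api": "play_rows", "payload": {"commands": [{"wx": 0,"wy": 0,"wz": 0,"tx": 0.4,"ty": 0.01,"tz": 0.02,"fingers": -1},{"wx": 0,"wy": 0,"wz": 0,"tx": 0.3,"ty": 0.01,"tz": 0.02,"fingers": -1},{"wx": 0,"wy": 0,"wz": 0,"tx": 0.1,"ty": 0.01,"tz": 0,"fingers": -1},{"wx": 0,"wy": 0,"wz": 0,"tx": 0.1,"ty": 0,"tz": 0.01,"fingers": -1},{"wx": 0,"wy": 0,"wz": 0,"tx": 0.1,"ty": 0,"tz": 0,"fingers": -1},{"wx": 0,"wy": 0,"wz": 0,"tx": 0.1,"ty": 0,"tz": 0.01,"fingers": -1},{"wx": 0,"wy": 0,"wz": 0,"tx": 0.1,"ty": 0,"tz": 0,"fingers": -1},{"wx": 0,"wy": 0,"wz": 0,"tx": 0.1,"ty": 0,"tz": 0.01,"fingers": -1},{"wx": 0,"wy": 0,"wz": 0,"tx": 0.1,"ty": 0,"tz": 0,"fingers": -1},{"wx": 0,"wy": 0,"wz": 0,"tx": 0.1,"ty": 0,"tz": 0.01,"fingers": -1},{"wx": 0,"wy": 0,"wz": 0,"tx": 0.1,"ty": 0,"tz": 0,"fingers": -1},{"wx": 0,"wy": 0,"wz": 0,"tx": 0.1,"ty": 0,"tz": 0.01,"fingers": -1}]}}

```text
time: 7.22
tool_pos: [492.9, 63.4, 202.2]
ee_rot: [1.0, -0.008, 0.021, 0.0]
wrist_force: [-0.5, -0.2, -0.5]
gripper_width: 0.4
grasp_force: 0.4
```

```bash
python3 st.py
```

```text
t 7.22 tip tray [-82.38   0.26] z-floor 14.31 yaw -0.9 z axis [ 4.170e-02 -6.000e-04 -9.991e-01] F [-0.51 -0.22 -0.54] w 0.4 tcp [492.9  63.4 202.2]
```

Emit:
{"api": "play_rows", "payload": {"commands": [{"wx": 0,"wy": 0,"wz": 0,"tx": 0.12,"ty": 0,"tz": 0,"fingers": -1},{"wx": 0,"wy": 0,"wz": 0,"tx": 0.15,"ty": 0,"tz": 0.01,"fingers": -1},{"wx": 0,"wy": 0,"wz": 0,"tx": 0.15,"ty": 0,"tz": 0,"fingers": -1},{"wx": 0,"wy": 0,"wz": 0,"tx": 0.15,"ty": 0,"tz": 0.01,"fingers": -1},{"wx": 0,"wy": 0,"wz": 0,"tx": 0.15,"ty": 0,"tz": 0,"fingers": -1},{"wx": 0,"wy": 0,"wz": 0,"tx": 0.15,"ty": 0,"tz": 0.01,"fingers": -1},{"wx": 0,"wy": 0,"wz": 0,"tx": 0.15,"ty": 0,"tz": 0,"fingers": -1},{"wx": 0,"wy": 0,"wz": 0,"tx": 0.15,"ty": 0,"tz": 0.01,"fingers": -1},{"wx": 0,"wy": 0,"wz": 0,"tx": 0.15,"ty": 0,"tz": 0,"fingers": -1},{"wx": 0,"wy": 0,"wz": 0,"tx": 0.12,"ty": 0,"tz": 0,"fingers": -1},{"wx": 0,"wy": 0,"wz": 0,"tx": 0.08,"ty": 0,"tz": 0,"fingers": -1},{"wx": 0,"wy": 0,"wz": 0,"tx": 0.04,"ty": 0,"tz": 0,"fingers": -1}]}}

```text
time: 8.22
tool_pos: [524.2, 62.8, 202.7]
ee_rot: [1.0, -0.008, 0.021, 0.0]
wrist_force: [0.0, -0.4, -0.7]
gripper_width: 0.5
grasp_force: 0.3
```

Run:
```python
from st import *
st()
c=cam("top"); A=cv2.resize(c["frame"][125:285,220:380],None,fx=2.4,fy=2.4,interpolation=cv2.INTER_CUBIC)
c=cam("side"); B=cv2.resize(c["frame"][160:300,245:425],None,fx=2.2,fy=2.2,interpolation=cv2.INTER_CUBIC)
B=cv2.copyMakeBorder(B,0,A.shape[0]-B.shape[0],0,0,0)
cv2.imwrite("pics/m2.png",np.hstack([A,B])[:,:,::-1])
print([(np.round(d["at"]),round(d["conf"],2)) for d in ctrl.tip_of("square","side")+ctrl.tip_of("square","top")])
```

```text
t 8.22 tip tray [-50.9   0.2] z-floor 14.86 yaw -0.91 z axis [ 4.220e-02 -7.000e-04 -9.991e-01] F [ 0.   -0.42 -0.73] w 0.5 tcp [524.2  62.8 202.7]
[(array([326., 173.,   2.]), 0.96), (array([569.,  61.,   8.]), 0.89), (array([365.,  12.,   4.]), 0.63), (array([366.,   9.,  -2.]), 0.87), (array([328., 178.,  -1.]), 0.73)]
```

View pics/m2.png

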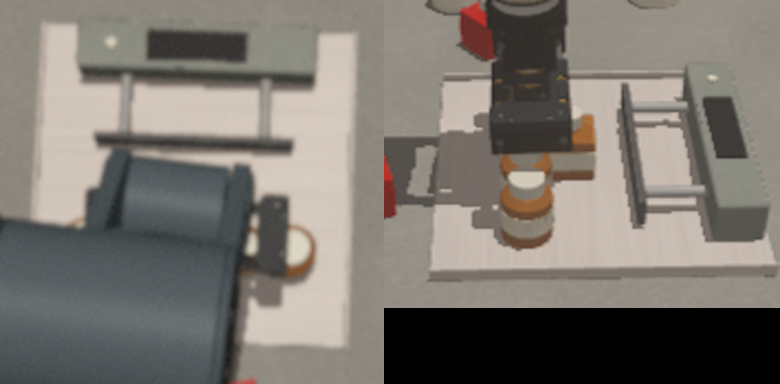

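The square slides ahead cleanly: its centre is at about tray x = -16 and the rounds haven't moved. The bar's front face looks to be at about tray x = 43, so contact should come with the tip near -16. I'll advance 25 mm, then feel.

Emit:
{"api": "play_rows", "payload": {"commands": [{"wx": 0,"wy": 0,"wz": 0,"tx": 0.12,"ty": 0.005,"tz": 0.005,"fingers": -1},{"wx": 0,"wy": 0,"wz": 0,"tx": 0.12,"ty": 0.005,"tz": 0.005,"fingers": -1},{"wx": 0,"wy": 0,"wz": 0,"tx": 0.12,"ty": 0,"tz": 0.005,"fingers": -1},{"wx": 0,"wy": 0,"wz": 0,"tx": 0.12,"ty": 0,"tz": 0.005,"fingers": -1},{"wx": 0,"wy": 0,"wz": 0,"tx": 0.12,"ty": 0,"tz": 0.005,"fingers": -1},{"wx": 0,"wy": 0,"wz": 0,"tx": 0.12,"ty": 0,"tz": 0.005,"fingers": -1},{"wx": 0,"wy": 0,"wz": 0,"tx": 0.12,"ty": 0,"tz": 0.005,"fingers": -1},{"wx": 0,"wy": 0,"wz": 0,"tx": 0.12,"ty": 0,"tz": 0.005,"fingers": -1},{"wx": 0,"wy": 0,"wz": 0,"tx": 0.08,"ty": 0,"tz": 0,"fingers": -1},{"wx": 0,"wy": 0,"wz": 0,"tx": 0.05,"ty": 0,"tz": 0,"fingers": -1},{"wx": 0,"wy": 0,"wz": 0,"tx": 0,"ty": 0,"tz": 0,"fingers": -1},{"wx": 0,"wy": 0,"wz": 0,"tx": 0,"ty": 0,"tz": 0,"fingers": -1}]}}

```text
time: 9.42
tool_pos: [546.0, 62.3, 202.9]
ee_rot: [1.0, -0.008, 0.021, 0.0]
wrist_force: [-0.6, 0.2, 0.4]
gripper_width: 0.6
grasp_force: 0.0
```

Run:
```python
from st import *
st()
c=cam("side"); cv2.imwrite("pics/s3.png",cv2.resize(c["frame"][170:290,280:420],None,fx=5,fy=5,interpolation=cv2.INTER_CUBIC)[:,:,::-1])
```

```text
t 9.42 tip tray [-2.906e+01  1.000e-02] z-floor 15.04 yaw -0.91 z axis [ 4.280e-02 -7.000e-04 -9.991e-01] F [-0.56  0.22  0.44] w 0.6 tcp [546.   62.3 202.9]
```

View pics/s3.png

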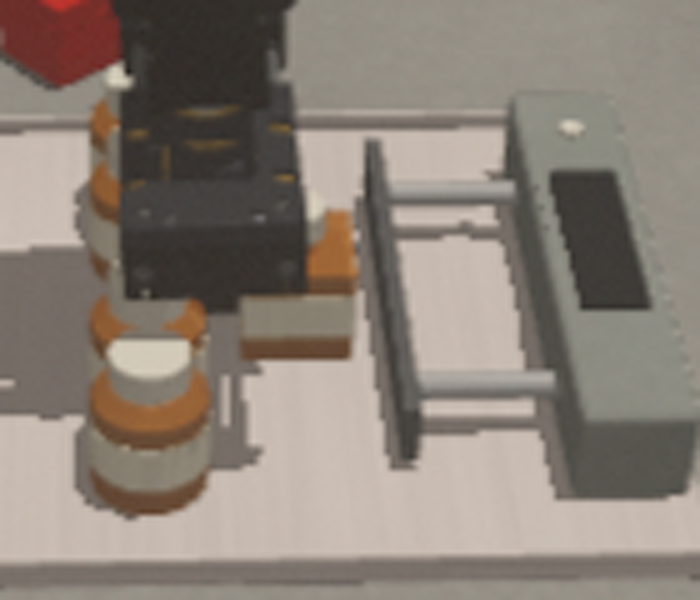

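The bottle's front edge is at about (351,355), the bar's front at that depth at about (382,375), leaving a gap of roughly 13 mm. I'll go 9 mm and then feel in small steps.

Emit:
{"api": "play_rows", "payload": {"commands": [{"wx": 0,"wy": 0,"wz": 0,"tx": 0.08,"ty": 0,"tz": 0.003,"fingers": -1},{"wx": 0,"wy": 0,"wz": 0,"tx": 0.08,"ty": 0,"tz": 0.003,"fingers": -1},{"wx": 0,"wy": 0,"wz": 0,"tx": 0.08,"ty": 0,"tz": 0.003,"fingers": -1},{"wx": 0,"wy": 0,"wz": 0,"tx": 0.08,"ty": 0,"tz": 0.003,"fingers": -1},{"wx": 0,"wy": 0,"wz": 0,"tx": 0.06,"ty": 0,"tz": 0.003,"fingers": -1},{"wx": 0,"wy": 0,"wz": 0,"tx": 0.04,"ty": 0,"tz": 0.003,"fingers": -1},{"wx": 0,"wy": 0,"wz": 0,"tx": 0.03,"ty": 0,"tz": 0.003,"fingers": -1},{"wx": 0,"wy": 0,"wz": 0,"tx": 0,"ty": 0,"tz": 0,"fingers": -1}]}}

```text
time: 10.13
tool_pos: [554.9, 62.2, 202.8]
ee_rot: [1.0, -0.008, 0.021, 0.0]
wrist_force: [-1.1, -0.6, 0.2]
gripper_width: 0.4
grasp_force: 0.2
```

Emit:
{"api": "play_rows", "payload": {"commands": [{"wx": 0,"wy": 0,"wz": 0,"tx": 0.02,"ty": 0,"tz": 0.001,"fingers": -1},{"wx": 0,"wy": 0,"wz": 0,"tx": 0.02,"ty": 0,"tz": 0.001,"fingers": -1},{"wx": 0,"wy": 0,"wz": 0,"tx": 0.01,"ty": 0,"tz": 0,"fingers": -1},{"wx": 0,"wy": 0,"wz": 0,"tx": 0,"ty": 0,"tz": 0,"fingers": -1}]}}

```text
time: 10.47
tool_pos: [555.7, 62.1, 202.7]
ee_rot: [1.0, -0.008, 0.021, 0.0]
wrist_force: [-0.3, -0.7, -0.8]
gripper_width: 0.5
grasp_force: 0.3
```

```bash
python3 st.py
```

```text
t 10.47 tip tray [-19.45   0.02] z-floor 14.9 yaw -0.91 z axis [ 4.190e-02 -6.000e-04 -9.991e-01] F [-0.31 -0.67 -0.77] w 0.5 tcp [555.7  62.1 202.7]
```

Emit:
{"api": "play_rows", "payload": {"commands": [{"wx": 0,"wy": 0,"wz": 0,"tx": 0.02,"ty": 0,"tz": 0.001,"fingers": -1},{"wx": 0,"wy": 0,"wz": 0,"tx": 0.02,"ty": 0,"tz": 0.001,"fingers": -1},{"wx": 0,"wy": 0,"wz": 0,"tx": 0.01,"ty": 0,"tz": 0,"fingers": -1},{"wx": 0,"wy": 0,"wz": 0,"tx": 0,"ty": 0,"tz": 0,"fingers": -1},{"wx": 0,"wy": 0,"wz": 0,"tx": 0,"ty": 0,"tz": 0,"fingers": -1}]}}

```text
time: 10.88
tool_pos: [556.8, 62.1, 202.8]
ee_rot: [1.0, -0.008, 0.021, 0.0]
wrist_force: [-0.1, 0.5, 0.0]
gripper_width: 0.7
grasp_force: 0.3
```

Emit:
{"api": "play_rows", "payload": {"commands": [{"wx": 0,"wy": 0,"wz": 0,"tx": 0.02,"ty": 0,"tz": 0.001,"fingers": -1},{"wx": 0,"wy": 0,"wz": 0,"tx": 0.02,"ty": 0,"tz": 0.001,"fingers": -1},{"wx": 0,"wy": 0,"wz": 0,"tx": 0.01,"ty": 0,"tz": 0,"fingers": -1},{"wx": 0,"wy": 0,"wz": 0,"tx": 0,"ty": 0,"tz": 0,"fingers": -1},{"wx": 0,"wy": 0,"wz": 0,"tx": 0,"ty": 0,"tz": 0,"fingers": -1}]}}

```text
time: 11.3
tool_pos: [557.8, 62.1, 202.8]
ee_rot: [1.0, -0.008, 0.021, 0.0]
wrist_force: [-1.5, -0.3, 0.2]
gripper_width: 0.5
grasp_force: 0.3
```

Emit:
{"api": "play_rows", "payload": {"commands": [{"wx": 0,"wy": 0,"wz": 0,"tx": 0.02,"ty": 0,"tz": 0.001,"fingers": -1},{"wx": 0,"wy": 0,"wz": 0,"tx": 0.02,"ty": 0,"tz": 0.001,"fingers": -1},{"wx": 0,"wy": 0,"wz": 0,"tx": 0.01,"ty": 0,"tz": 0,"fingers": -1},{"wx": 0,"wy": 0,"wz": 0,"tx": 0,"ty": 0,"tz": 0,"fingers": -1},{"wx": 0,"wy": 0,"wz": 0,"tx": 0,"ty": 0,"tz": 0,"fingers": -1}]}}

```text
time: 11.72
tool_pos: [558.8, 62.1, 202.8]
ee_rot: [1.0, -0.008, 0.021, 0.0]
wrist_force: [-0.1, -0.3, -0.0]
gripper_width: 0.6
grasp_force: 0.3
```

Emit:
{"api": "play_rows", "payload": {"commands": [{"wx": 0,"wy": 0,"wz": 0,"tx": 0.02,"ty": 0,"tz": 0.001,"fingers": -1},{"wx": 0,"wy": 0,"wz": 0,"tx": 0.02,"ty": 0,"tz": 0.001,"fingers": -1},{"wx": 0,"wy": 0,"wz": 0,"tx": 0.01,"ty": 0,"tz": 0,"fingers": -1},{"wx": 0,"wy": 0,"wz": 0,"tx": 0,"ty": 0,"tz": 0,"fingers": -1},{"wx": 0,"wy": 0,"wz": 0,"tx": 0,"ty": 0,"tz": 0,"fingers": -1}]}}

```text
time: 12.13
tool_pos: [559.8, 62.1, 202.8]
ee_rot: [1.0, -0.008, 0.021, 0.0]
wrist_force: [0.1, -0.1, 0.3]
gripper_width: 0.2
grasp_force: 0.3
```

Emit:
{"api": "play_rows", "payload": {"commands": [{"wx": 0,"wy": 0,"wz": 0,"tx": 0.02,"ty": 0,"tz": 0.001,"fingers": -1},{"wx": 0,"wy": 0,"wz": 0,"tx": 0.02,"ty": 0,"tz": 0.001,"fingers": -1},{"wx": 0,"wy": 0,"wz": 0,"tx": 0.01,"ty": 0,"tz": 0,"fingers": -1},{"wx": 0,"wy": 0,"wz": 0,"tx": 0,"ty": 0,"tz": 0,"fingers": -1},{"wx": 0,"wy": 0,"wz": 0,"tx": 0,"ty": 0,"tz": 0,"fingers": -1}]}}

```text
time: 12.55
tool_pos: [560.4, 62.1, 202.7]
ee_rot: [1.0, -0.008, 0.02, 0.0]
wrist_force: [-1.9, -0.6, 1.3]
gripper_width: 0.4
grasp_force: 1.1
```

Emit:
{"api": "play_rows", "payload": {"commands": [{"wx": 0,"wy": 0,"wz": 0,"tx": 0.01,"ty": 0,"tz": 0,"fingers": -1},{"wx": 0,"wy": 0,"wz": 0,"tx": 0.01,"ty": 0,"tz": 0,"fingers": -1},{"wx": 0,"wy": 0,"wz": 0,"tx": 0,"ty": 0,"tz": 0,"fingers": -1},{"wx": 0,"wy": 0,"wz": 0,"tx": 0,"ty": 0,"tz": 0,"fingers": -1}]}}

```text
time: 12.88
tool_pos: [560.7, 62.1, 202.7]
ee_rot: [1.0, -0.008, 0.02, 0.0]
wrist_force: [-3.5, -0.2, 1.5]
gripper_width: 0.5
grasp_force: 1.9
```

Emit:
{"api": "play_rows", "payload": {"commands": [{"wx": 0,"wy": 0,"wz": 0,"tx": 0.01,"ty": 0,"tz": 0,"fingers": -1},{"wx": 0,"wy": 0,"wz": 0,"tx": 0.01,"ty": 0,"tz": 0,"fingers": -1},{"wx": 0,"wy": 0,"wz": 0,"tx": 0.01,"ty": 0,"tz": 0,"fingers": -1},{"wx": 0,"wy": 0,"wz": 0,"tx": 0,"ty": 0,"tz": 0,"fingers": -1},{"wx": 0,"wy": 0,"wz": 0,"tx": 0,"ty": 0,"tz": 0,"fingers": -1}]}}

```text
time: 13.3
tool_pos: [561.0, 62.1, 202.6]
ee_rot: [1.0, -0.008, 0.02, 0.0]
wrist_force: [-5.2, -0.8, 2.2]
gripper_width: 0.7
grasp_force: 2.6
```

Emit:
{"api": "play_rows", "payload": {"commands": [{"wx": 0,"wy": 0,"wz": 0,"tx": 0.01,"ty": 0,"tz": 0,"fingers": -1},{"wx": 0,"wy": 0,"wz": 0,"tx": 0.01,"ty": 0,"tz": 0,"fingers": -1},{"wx": 0,"wy": 0,"wz": 0,"tx": 0.01,"ty": 0,"tz": 0,"fingers": -1},{"wx": 0,"wy": 0,"wz": 0,"tx": 0.01,"ty": 0,"tz": 0,"fingers": -1},{"wx": 0,"wy": 0,"wz": 0,"tx": 0,"ty": 0,"tz": 0,"fingers": -1},{"wx": 0,"wy": 0,"wz": 0,"tx": 0,"ty": 0,"tz": 0,"fingers": -1}]}}

```text
time: 13.8
tool_pos: [561.4, 62.1, 202.6]
ee_rot: [1.0, -0.008, 0.019, 0.0]
wrist_force: [-5.3, -1.8, 3.7]
gripper_width: 0.4
grasp_force: 3.0
```

Run:
```python
from st import *
for _ in range(4): o=st(); cam("side")
print(o["ft_torque"])
```

```text
t 13.8 tip tray [-14.48   0.13] z-floor 14.7 yaw -0.9 z axis [ 3.800e-02 -4.000e-04 -9.993e-01] F [-5.27 -1.84  3.67] w 0.4 tcp [561.4  62.1 202.6]
t 13.85 tip tray [-14.48   0.15] z-floor 14.71 yaw -0.89 z axis [ 3.810e-02 -5.000e-04 -9.993e-01] F [-5.73 -1.47  2.87] w 0.3 tcp [561.4  62.2 202.6]
t 13.9 tip tray [-14.49   0.14] z-floor 14.7 yaw -0.9 z axis [ 3.800e-02 -4.000e-04 -9.993e-01] F [-5.5  -1.    1.52] w 0.5 tcp [561.4  62.2 202.6]
t 13.95 tip tray [-14.47   0.11] z-floor 14.71 yaw -0.89 z axis [ 3.800e-02 -5.000e-04 -9.993e-01] F [-6.29 -1.49  2.89] w 0.3 tcp [561.4  62.1 202.6]
[-0.1339465   1.00942185  0.00129974]
```

Emit:
{"api": "play_rows", "payload": {"commands": [{"wx": 0,"wy": 0,"wz": 0,"tx": 0.01,"ty": 0,"tz": 0,"fingers": -1},{"wx": 0,"wy": 0,"wz": 0,"tx": 0.01,"ty": 0,"tz": 0,"fingers": -1},{"wx": 0,"wy": 0,"wz": 0,"tx": 0.01,"ty": 0,"tz": 0,"fingers": -1},{"wx": 0,"wy": 0,"wz": 0,"tx": 0.01,"ty": 0,"tz": 0,"fingers": -1},{"wx": 0,"wy": 0,"wz": 0,"tx": 0.01,"ty": 0,"tz": 0,"fingers": -1},{"wx": 0,"wy": 0,"wz": 0,"tx": 0,"ty": 0,"tz": 0,"fingers": -1},{"wx": 0,"wy": 0,"wz": 0,"tx": 0,"ty": 0,"tz": 0,"fingers": -1}]}}

```text
time: 14.58
tool_pos: [561.9, 62.2, 202.5]
ee_rot: [1.0, -0.008, 0.018, 0.0]
wrist_force: [-6.8, -0.8, 2.6]
gripper_width: 0.6
grasp_force: 3.5
```

Run:
```python
from st import *
for _ in range(3): o=st(); cam("side"); print(o["ft_torque"])
```

```text
t 14.58 tip tray [-14.35   0.21] z-floor 14.64 yaw -0.89 z axis [ 3.620e-02 -3.000e-04 -9.993e-01] F [-6.8  -0.85  2.6 ] w 0.6 tcp [561.9  62.2 202.5]
[-0.16381736  1.26032567 -0.00729817]
t 14.63 tip tray [-14.32   0.21] z-floor 14.63 yaw -0.89 z axis [ 3.630e-02 -3.000e-04 -9.993e-01] F [-7.09 -2.57  3.45] w 0.2 tcp [561.9  62.2 202.5]
[-0.14007366  1.22474315  0.03839661]
t 14.68 tip tray [-14.36   0.19] z-floor 14.59 yaw -0.89 z axis [ 3.620e-02 -3.000e-04 -9.993e-01] F [-6.92 -0.55  3.39] w 0.3 tcp [561.9  62.2 202.5]
[-0.14228892  1.28939871 -0.03106613]
```

Emit:
{"api": "play_rows", "payload": {"commands": [{"wx": 0,"wy": 0,"wz": 0,"tx": 0.02,"ty": 0,"tz": 0,"fingers": -1},{"wx": 0,"wy": 0,"wz": 0,"tx": 0.02,"ty": 0,"tz": 0,"fingers": -1},{"wx": 0,"wy": 0,"wz": 0,"tx": 0.02,"ty": 0,"tz": 0,"fingers": -1},{"wx": 0,"wy": 0,"wz": 0,"tx": 0.02,"ty": 0,"tz": 0,"fingers": -1},{"wx": 0,"wy": 0,"wz": 0,"tx": 0.02,"ty": 0,"tz": 0,"fingers": -1},{"wx": 0,"wy": 0,"wz": 0,"tx": 0,"ty": 0,"tz": 0,"fingers": -1},{"wx": 0,"wy": 0,"wz": 0,"tx": 0,"ty": 0,"tz": 0,"fingers": -1}]}}

```text
time: 15.32
tool_pos: [562.8, 62.2, 202.3]
ee_rot: [1.0, -0.008, 0.016, -0.0]
wrist_force: [-9.3, -0.8, 3.5]
gripper_width: 0.3
grasp_force: 4.5
```

Run:
```python
from st import *
for _ in range(3): o=st(); cam("side"); print(o["ft_torque"])
```

```text
t 15.32 tip tray [-14.04   0.29] z-floor 14.43 yaw -0.88 z axis [ 3.270e-02 -1.000e-04 -9.995e-01] F [-9.34 -0.79  3.54] w 0.3 tcp [562.8  62.2 202.3]
[-0.09602199  1.54705873 -0.02664053]
t 15.37 tip tray [-14.05   0.3 ] z-floor 14.41 yaw -0.88 z axis [ 3.270e-02 -1.000e-04 -9.995e-01] F [-9.14 -1.05  5.19] w 0.3 tcp [562.8  62.2 202.3]
[-0.16384223  1.54839313 -0.04487644]
t 15.42 tip tray [-14.06   0.3 ] z-floor 14.43 yaw -0.88 z axis [ 3.270e-02 -1.000e-04 -9.995e-01] F [-9.1  -1.13  4.23] w 0.5 tcp [562.8  62.2 202.3]
[-1.26670906e-01  1.62160148e+00  1.29088158e-04]
```

Emit:
{"api": "play_rows", "payload": {"commands": [{"wx": 0,"wy": 0,"wz": 0,"tx": 0.02,"ty": 0,"tz": 0,"fingers": -1},{"wx": 0,"wy": 0,"wz": 0,"tx": 0.02,"ty": 0,"tz": 0,"fingers": -1},{"wx": 0,"wy": 0,"wz": 0,"tx": 0.02,"ty": 0,"tz": 0,"fingers": -1},{"wx": 0,"wy": 0,"wz": 0,"tx": 0.02,"ty": 0,"tz": 0,"fingers": -1},{"wx": 0,"wy": 0,"wz": 0,"tx": 0,"ty": 0,"tz": 0,"fingers": -1},{"wx": 0,"wy": 0,"wz": 0,"tx": 0,"ty": 0,"tz": 0,"fingers": -1},{"wx": 0,"wy": 0,"wz": 0,"tx": 0,"ty": 0,"tz": 0,"fingers": -1},{"wx": 0,"wy": 0,"wz": 0,"tx": 0,"ty": 0,"tz": 0,"fingers": -1}]}}

```text
time: 16.13
tool_pos: [563.6, 62.3, 202.2]
ee_rot: [1.0, -0.008, 0.015, -0.0]
wrist_force: [-10.6, -0.9, 5.9]
gripper_width: 0.6
grasp_force: 5.4
```

Run:
```python
from st import *
o=st(); c=cam("side"); cv2.imwrite("pics/s4.png",cv2.resize(c["frame"][170:290,280:420],None,fx=5,fy=5,interpolation=cv2.INTER_CUBIC)[:,:,::-1])
o=st()
```

```text
t 16.13 tip tray [-13.85   0.4 ] z-floor 14.27 yaw -0.87 z axis [ 2.970e-02  1.000e-04 -9.996e-01] F [-10.65  -0.93   5.92] w 0.6 tcp [563.6  62.3 202.2]
t 16.18 tip tray [-13.86   0.38] z-floor 14.26 yaw -0.87 z axis [ 0.0297  0.     -0.9996] F [-10.97  -1.64   4.54] w 0.8 tcp [563.6  62.3 202.2]
```

View pics/s4.png

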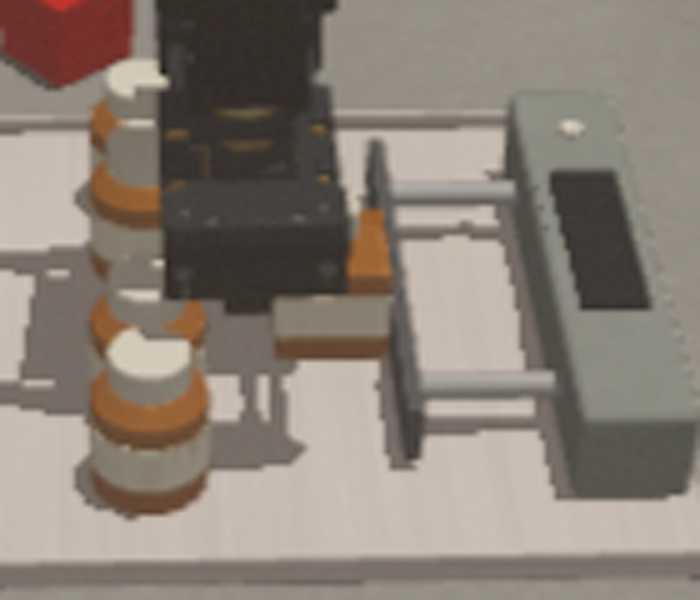

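The bottle is square against the bar (front face on the bar at about (392,330)) and upright. I'll hold a second at about 10.5 N.

Emit:
{"api": "play_rows", "payload": {"commands": [{"wx": 0,"wy": 0,"wz": 0,"tx": 0,"ty": 0,"tz": 0,"fingers": -1},{"wx": 0,"wy": 0,"wz": 0,"tx": 0,"ty": 0,"tz": 0,"fingers": -1},{"wx": 0,"wy": 0,"wz": 0,"tx": 0,"ty": 0,"tz": 0,"fingers": -1},{"wx": 0,"wy": 0,"wz": 0,"tx": 0,"ty": 0,"tz": 0,"fingers": -1},{"wx": 0,"wy": 0,"wz": 0,"tx": 0,"ty": 0,"tz": 0,"fingers": -1},{"wx": 0,"wy": 0,"wz": 0,"tx": 0,"ty": 0,"tz": 0,"fingers": -1},{"wx": 0,"wy": 0,"wz": 0,"tx": 0,"ty": 0,"tz": 0,"fingers": -1},{"wx": 0,"wy": 0,"wz": 0,"tx": 0,"ty": 0,"tz": 0,"fingers": -1},{"wx": 0,"wy": 0,"wz": 0,"tx": 0,"ty": 0,"tz": 0,"fingers": -1},{"wx": 0,"wy": 0,"wz": 0,"tx": 0,"ty": 0,"tz": 0,"fingers": -1}]}}

```text
time: 17.02
tool_pos: [563.6, 62.3, 202.2]
ee_rot: [1.0, -0.008, 0.015, -0.0]
wrist_force: [-10.2, 0.0, 5.3]
gripper_width: 0.3
grasp_force: 5.4
```

Emit:
{"api": "play_rows", "payload": {"commands": [{"wx": 0,"wy": 0,"wz": 0,"tx": -0.05,"ty": 0,"tz": 0,"fingers": -1},{"wx": 0,"wy": 0,"wz": 0,"tx": -0.05,"ty": 0,"tz": 0,"fingers": -1},{"wx": 0,"wy": 0,"wz": 0,"tx": -0.05,"ty": 0,"tz": 0,"fingers": -1},{"wx": 0,"wy": 0,"wz": 0,"tx": -0.05,"ty": 0,"tz": 0,"fingers": -1},{"wx": 0,"wy": 0,"wz": 0,"tx": -0.05,"ty": 0,"tz": 0,"fingers": -1},{"wx": 0,"wy": 0,"wz": 0,"tx": -0.05,"ty": 0,"tz": 0,"fingers": -1},{"wx": 0,"wy": 0,"wz": 0,"tx": -0.05,"ty": 0,"tz": 0,"fingers": -1},{"wx": 0,"wy": 0,"wz": 0,"tx": -0.05,"ty": 0,"tz": 0,"fingers": -1},{"wx": 0,"wy": 0,"wz": 0,"tx": -0.1,"ty": 0,"tz": 0,"fingers": -1},{"wx": 0,"wy": 0,"wz": 0,"tx": -0.2,"ty": 0,"tz": 0,"fingers": -1},{"wx": 0,"wy": 0,"wz": 0,"tx": -0.2,"ty": 0,"tz": 0,"fingers": -1},{"wx": 0,"wy": 0,"wz": 0,"tx": 0,"ty": 0,"tz": 0,"fingers": -1}]}}

```text
time: 18.02
tool_pos: [548.8, 62.3, 202.6]
ee_rot: [1.0, -0.008, 0.021, 0.0]
wrist_force: [-1.3, -0.5, -0.2]
gripper_width: 0.8
grasp_force: 0.0
```

```bash
python3 st.py
```

```text
t 18.02 tip tray [-2.627e+01  1.000e-02] z-floor 14.73 yaw -0.91 z axis [ 4.250e-02 -7.000e-04 -9.991e-01] F [-1.31 -0.49 -0.17] w 0.8 tcp [548.8  62.3 202.6]
```

Emit:
{"api": "play_rows", "payload": {"commands": [{"wx": 0,"wy": 0,"wz": 0,"tx": 0,"ty": 0,"tz": -0.3,"fingers": -1},{"wx": 0,"wy": 0,"wz": 0,"tx": 0,"ty": 0,"tz": -0.6,"fingers": -1},{"wx": 0,"wy": 0,"wz": 0,"tx": 0,"ty": 0,"tz": -0.8,"fingers": -1},{"wx": 0,"wy": 0,"wz": 0,"tx": 0,"ty": 0,"tz": -1,"fingers": -1},{"wx": 0,"wy": 0,"wz": 0,"tx": 0,"ty": 0,"tz": -1,"fingers": -1},{"wx": 0,"wy": 0,"wz": 0,"tx": 0,"ty": 0,"tz": -1,"fingers": -1},{"wx": 0,"wy": 0,"wz": 0,"tx": 0,"ty": 0,"tz": -1,"fingers": -1},{"wx": 0,"wy": 0,"wz": 0,"tx": 0,"ty": 0,"tz": -1,"fingers": -1},{"wx": 0,"wy": 0,"wz": 0,"tx": 0,"ty": 0,"tz": -1,"fingers": -1},{"wx": 0,"wy": 0,"wz": 0,"tx": 0,"ty": 0,"tz": -1,"fingers": -1},{"wx": 0,"wy": 0,"wz": 0,"tx": -1,"ty": 0,"tz": 0,"fingers": -1},{"wx": 0,"wy": 0,"wz": 0,"tx": -1,"ty": 0,"tz": 0,"fingers": -1}]}}

```text
time: 19.02
tool_pos: [502.6, 62.9, 377.4]
ee_rot: [1.0, -0.008, 0.025, 0.0]
wrist_force: [-0.4, 0.5, -0.8]
gripper_width: 0.5
grasp_force: 0.0
```

Emit:
{"api": "play_rows", "payload": {"commands": [{"wx": 0,"wy": 0,"wz": 0,"tx": -1,"ty": 0,"tz": 0,"fingers": -1},{"wx": 0,"wy": 0,"wz": 0,"tx": -1,"ty": 0,"tz": 0,"fingers": -1},{"wx": 0,"wy": 0,"wz": 0,"tx": -1,"ty": 0,"tz": 0,"fingers": -1},{"wx": 0,"wy": 0,"wz": 0,"tx": -0.5,"ty": 0,"tz": 0,"fingers": -1},{"wx": 0,"wy": 0,"wz": 0,"tx": 0,"ty": 0,"tz": 0,"fingers": -1},{"wx": 0,"wy": 0,"wz": 0,"tx": 0,"ty": 0,"tz": 0,"fingers": -1}]}}

```text
time: 19.52
tool_pos: [432.5, 64.1, 372.4]
ee_rot: [1.0, -0.008, 0.022, 0.0]
wrist_force: [-0.2, -0.0, 0.2]
gripper_width: 0.9
grasp_force: 0.0
```

Run:
```python
from st import *
st()
c=cam("top"); A=cv2.resize(c["frame"][125:285,220:380],None,fx=2.4,fy=2.4,interpolation=cv2.INTER_CUBIC)
c=cam("side"); B=cv2.resize(c["frame"][160:300,245:425],None,fx=2.2,fy=2.2,interpolation=cv2.INTER_CUBIC)
B=cv2.copyMakeBorder(B,0,A.shape[0]-B.shape[0],0,0,0)
cv2.imwrite("pics/m5.png",np.hstack([A,B])[:,:,::-1])
for n in("top","side"):
  for t in ("square","round_a"): print(n,t,[(np.round(d["at"]).tolist(),round(d["conf"],2)) for d in ctrl.tip_of(t,n)])
```

```text
t 19.52 tip tray [-1.4215e+02 -5.0000e-02] z-floor 184.61 yaw -0.91 z axis [ 4.49e-02 -9.00e-04 -9.99e-01] F [-0.19 -0.02  0.22] w 0.9 tcp [432.5  64.1 372.4]
top square [([368.0, 9.0, -1.0], 0.81), ([605.0, 65.0, 5.0], 0.71), ([486.0, 304.0, 1.0], 0.67)]
top round_a [([526.0, 8.0, 5.0], 0.83), ([524.0, 162.0, 8.0], 0.69), ([522.0, -36.0, 6.0], 0.62), ([525.0, 114.0, 12.0], 0.6)]
side square [([367.0, 14.0, 2.0], 0.92), ([488.0, 304.0, 1.0], 0.85), ([327.0, 173.0, -2.0], 0.61), ([604.0, 61.0, 6.0], 0.58)]
side round_a [([525.0, 113.0, 6.0], 0.74), ([524.0, -41.0, 8.0], 0.7), ([517.0, 12.0, 7.0], 0.68), ([527.0, 164.0, 7.0], 0.57)]
```

View pics/m5.png

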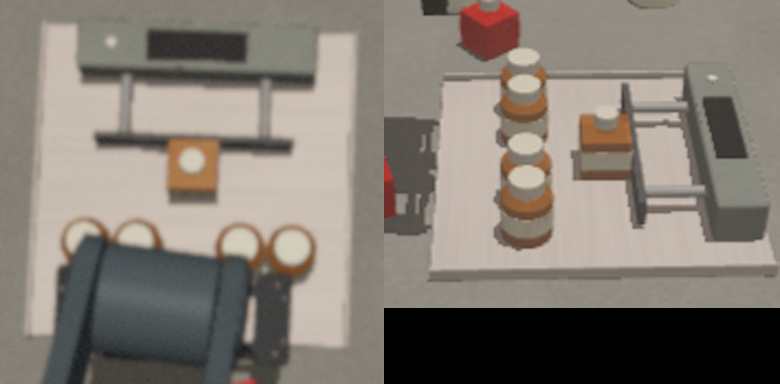

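The square stands upright and square against the bar at about (192,163) in the top view, the four rounds haven't moved, and the arm is clear. I'll hand the job in.

```bash
python3 -c "
from workcell import ctrl
print(ctrl.close_job())"
```

```text
the job is handed in; nothing more can be done
None
```

The job is handed in: the square bottle slid out of the row and was held against the check bar for about a second at 10–11 N (wrist reading). It was then released and stands upright at the bar, with the round bottles still in place, at 19.5 s of the 58 s allowed.

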